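# Stand the round-bottomed bottle in its ring

## Robot

A 6-joint arm with a two-finger parallel gripper is mounted at the origin on the work surface. World frame = base frame: x ahead of the robot, y to its left, z up, the work surface at z = 0. Lengths are in m, angles in degrees, forces in N, time in s.
With the tool pointing down it reaches from about 0.375 to 0.9 m from the base axis. Payload 3.1 kg.
Tool frame: the origin (TCP) lies between the finger pads; the fingertips stand 11 mm ahead of it and the grasp point (between the pads) lies 8 mm behind it; x points along the fingers, y is the direction in which the jaws open and shut, and the axes are right-handed (so a half turn about x gives the same grasp; the last joint's range is limited). The gripper opens to 87 mm and grips with 3 to 60 N. Pads are 19 mm wide; open, the fingers measure 117 mm over their backs; the gripper's body (75 mm by 190 mm) begins 51 mm behind the grasp point.
Start: joints at [-82.936, 30.224, 82.088, -0, 67.689, -10.227], TCP at [0.186, -0.597, 0.234] pointing down, gripper open.
Joint ranges: [-176.69, 176.69], [-43.24, 126.21], [12.49, 139.97], [-82, 262], [0, 151.66], [-163.58, 163.58]. Speed limits (degrees/s): [159.86, 159.86, 180, 180, 180, 180].

## Interface

Orientations are given as a 3x3 rotation matrix whose columns are the frame's x, y, z axes.
In Python, from rig import bot gives the robot as it stands.
- The arm moves only by the shell command python3 -m inch 'ROWS' [OPENING]. ROWS is a JSON object of lists of equal length, an entry for each row: "dp": the shift along the tool's x, y, z in mm, a list of three; "yaw": the turn about the tool's x in degrees. In form: {"dp": [[tx, ty, tz], ...], "yaw": [yaw, ...]}. A call has 1 to 20 rows; each row shifts and turns the commanded pose from where the row before left it, along the tool's axes as they then stand; what a row does not reach is not made up. A row lasts 1/12 s, in which the tool goes at most 41.7 mm and 7.16 degrees, less where a joint would pass 70% of its speed; a pose out of reach is approached as far as the arm can. A call is refused whole if a number of a shift passes 41.7 or a number of a turn 7.16, either way. A call with a gripper value outside its range is refused whole. OPENING is the finger opening in mm, from 0 to 87, set as the call begins (- or left out, the last holds). The fingers move at their own pace and stop on an object; the grip force is fixed at half the most. Time passes only in rows, so rows that do not move let the fingers close. It gives the time, the measured TCP pose, the force and the opening at its end, in the units of the state.
- bot.read_state(): the state, without advancing time (a new reading comes with each control period).
- bot.capture(name): name is "scene" or "side" or "wrist"; returns a dict with "color" (420x560x3 uint8, red, green, blue), "intrinsics" (3x3 intrinsics, pixels), "pose" (4x4, takes a point from camera to world coordinates). Camera axes: x right, y down, z forward; pixel columns grow to the right and rows downward; lengths in m; the calibration is good to about 2 mm. A picture is of the moment at which its call begins. There is no depth.
- bot.hand_in(): hands the job in, once; it reports no verdict.
The state is a dict: "time_s": time; "joint_positions": joint angles; "qvel": joint speeds; "tau": joint torques, N m; "position": TCP position; "tcp_rot": TCP orientation; "force": force on the tool from outside, world axes, zero at the start; "moment": the same for the moment, N m; "opening": opening from 0.0 (shut) to 1.0 (fully open).
Only numpy, scipy, OpenCV 4.12 (cv2) and the standard library are available. Lean on these libraries where they do the work, as an engineer would, in place of code of your own. Each camera call takes 0.05 s, during which the arm holds its last target.

## Task

The round-bottomed glass bottle wobbles loose on the tiled ledge: pick it up and stand it upright in the steel ring, cap up, setting it down gently rather than dropping it, and let go. Leave the flat-bottomed bottle and the mug standing where they are.

Things in the scene. Friction and masses are not known exactly. Their poses are not given: they have to be found in the camera images.
- round_bottle: amber glass bottle: ball-shaped body 64 mm across, 22 mm neck, black twist cap 30 mm across, from 72 to 98 mm above the lowest point (98 mm overall); 0.17 to 0.35 kg. Heavy-footed: starts upright on the ledge (level top 30 mm above the work surface) but rocks and rolls if nudged. Origin: lowest point of the ball; z up the axis to the cap. Cap can be gripped from above.
- ring: plain stainless steel ring fixed flat on the ledge: outside diameter 68 mm, hole 48 mm, 20 mm high. Origin: centre of its underside, on the ledge top; z up. The ball is too big for the hole: seated on the inner edge, the bottle's lowest point is about 9 mm above the ledge, 11 mm below the ring's top.
- flat_bottle: bystander: amber glass bottle with a straight round body 48 mm in diameter, flat-bottomed, with the same black cap, 110 mm high overall, standing on the ledge. Origin: centre of its underside; z up. Must stay within 30 mm of its place.
- mug: bystander: stainless steel mug, 76 mm in diameter, 85 mm high, standing on the ledge open side up, its handle roughly towards the robot (handle along the mug's own +y). Origin: centre of its underside; z up. Must stay within 30 mm of its place.
Mind the look-alikes: they are no part of the job. What is shaped like the round_bottle but purple is not meant.

How it is judged:
By the outcome, as a careful person would: the job done as asked, in the order asked, and still so for the second after the job is handed in, with the robot touching nothing.
It also fails if it takes over 46 s, if anything falls off the work surface, if the arm or the gripper's body presses on something with over 40 N, if the wrist force passes 120 N, or if a joint passes its speed limit or range.

## Working session

There is one attempt and no reset: what is moved stays moved. The work goes in short steps, Python scripts to look and compute and a shell command to move; the robot and the scene stay as the last step left them, time stands still between calls to the robot, and variables do not carry over. Pictures are saved under pics/ and viewed, and the job is handed in when it is done.

```bash
ls; mkdir -p pics
python3 - <<'E'
from rig import bot
import cv2, numpy as np
s=bot.read_state(); print({k:np.round(v,3).tolist() for k,v in s.items()})
for n in ("scene","side","wrist"):
    c=bot.capture(n); cv2.imwrite(f"pics/{n}0.png",c["color"][:,:,::-1]); print(n,np.round(c["intrinsics"],1).tolist(),np.round(c["pose"],3).tolist())
    np.savez(f"pics/{n}0.npz",**c)
E
```

```text
pics
{'time_s': 0.0, 'joint_positions': [-82.936, 30.277, 82.156, -0.0, 67.689, -10.227], 'qvel': [0.052, 0.028, -0.11, -0.069, -0.009, 0.015], 'tau': [-0.001, -44.005, -17.659, 0.063, 0.058, -0.0], 'position': [0.186, -0.596, 0.233], 'tcp_rot': [[-0.0, 0.297, -0.955], [0.002, -0.955, -0.297], [-1.0, -0.002, -0.0]], 'force': [-0.639, -0.296, -0.044], 'moment': [-0.02, -0.008, -0.014], 'opening': 1.005}
scene [[466.3, 0.0, 276.1], [0.0, 466.3, 209.5], [0.0, 0.0, 1.0]] [[0.888, 0.384, -0.253, 0.854], [0.459, -0.749, 0.478, -0.466], [-0.006, -0.541, -0.841, 1.046], [0.0, 0.0, 0.0, 1.0]]
side [[466.3, 0.0, 277.4], [0.0, 466.3, 215.3], [0.0, 0.0, 1.0]] [[-0.883, 0.313, -0.349, 0.916], [0.468, 0.563, -0.681, 0.81], [-0.017, -0.765, -0.644, 0.728], [0.0, 0.0, 0.0, 1.0]]
wrist [[294.8, 0.0, 279.4], [0.0, 294.8, 210.4], [0.0, 0.0, 1.0]] [[0.296, -0.914, -0.277, 0.262], [-0.955, -0.284, -0.084, -0.574], [-0.002, 0.289, -0.957, 0.385], [0.0, 0.0, 0.0, 1.0]]
```

View pics/scene0.png

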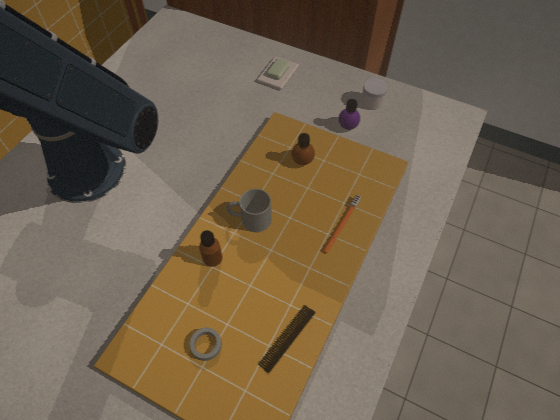

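View pics/side0.png

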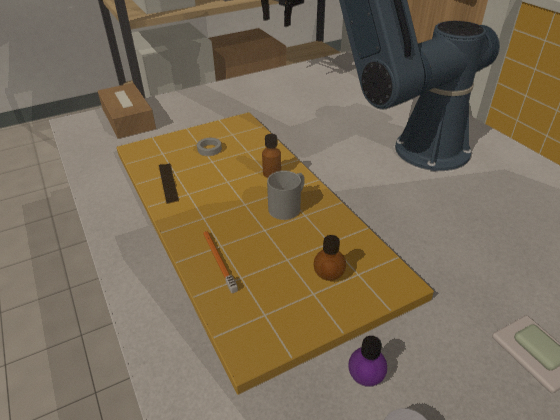

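View pics/wrist0.png

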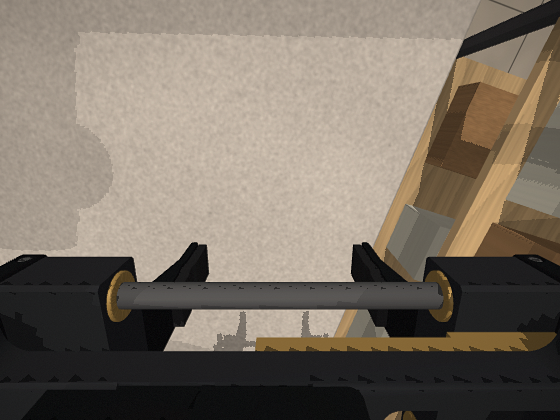

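The scene view shows the round amber bottle at (303,150) with its cap at (304,141), the ring at (205,344), the flat bottle at (210,248) and the mug at (256,210). In the side view the round bottle is at (330,264), the ring at (209,146) and the purple look-alike at (368,365). The wrist view shows only bare work surface.

```bash
cat > h.py <<'E'
import numpy as np, cv2
def ray(c,uv):
    K=c["intrinsics"];T=c["pose"]
    d=T[:3,:3]@np.linalg.inv(K)@np.array([uv[0],uv[1],1.]); return T[:3,3],d/np.linalg.norm(d)
def onz(c,uv,z):
    o,d=ray(c,uv); return o+d*(z-o[2])/d[2]
def tri(a,ua,b,ub):
    A=np.zeros((3,3));v=np.zeros(3);R=[ray(a,ua),ray(b,ub)]
    for o,d in R:
        P=np.eye(3)-np.outer(d,d);A+=P;v+=P@o
    x=np.linalg.solve(A,v); return x,[float(np.linalg.norm((np.eye(3)-np.outer(d,d))@(x-o)))*1000 for o,d in R]
def blobs(c,box,lo,hi):
    u0,v0,u1,v1=box
    hsv=cv2.cvtColor(c["color"],cv2.COLOR_RGB2HSV)[v0:v1,u0:u1]
    m=cv2.inRange(hsv,np.array(lo),np.array(hi)); n,l,st,ce=cv2.connectedComponentsWithStats(m)
    return [(st[i][4],(st[i][:4]+[u0,v0,0,0]).tolist(),(ce[i]+[u0,v0]).round(1).tolist()) for i in range(1,n) if st[i][4]>25],m
E
python3 - <<'E'
from h import *
S=dict(np.load("pics/scene0.npz"));D=dict(np.load("pics/side0.npz"))
for n,c,bs in (("scene",S,{"round":(285,125,325,170),"flat":(195,225,230,272),"ring":(180,320,230,368),"mug":(220,180,280,240)}),("side",D,{"round":(305,230,355,285),"flat":(255,130,290,182),"ring":(190,132,228,160),"mug":(260,165,310,222)})):
    hsv=cv2.cvtColor(c["color"],cv2.COLOR_RGB2HSV)
    for k,b in bs.items():
        if k in("round","flat"):
            print(n,k,"cap",blobs(c,b,(0,0,0),(180,255,45))[0]); print("  body",blobs(c,b,(0,120,46),(14,255,170))[0])
        else: print(n,k,blobs(c,b,(0,0,30),(180,110,255))[0])
tiles=[]
for n,c,b in (("a",S,(170,310,240,370)),("b",D,(180,120,250,180)),("c",S,(280,120,350,180)),("d",D,(300,225,370,285))):
    u0,v0,u1,v1=b; tiles.append(cv2.resize(c["color"][v0:v1,u0:u1,::-1],(400,300),interpolation=cv2.INTER_NEAREST))
cv2.imwrite("pics/z1.png",np.vstack([np.hstack(tiles[:2]),np.hstack(tiles[2:])]))
E
```

```text
scene round cap [(np.int32(116), [299, 134, 10, 14], [303.5, 140.2])]
  body [(np.int32(312), [292, 144, 22, 21], [303.2, 153.6])]
scene flat cap [(np.int32(162), [201, 231, 13, 16], [206.9, 238.4])]
  body [(np.int32(366), [200, 238, 22, 28], [211.5, 253.3])]
scene ring [(np.int32(626), [180, 320, 50, 48], [205.7, 344.0])]
scene mug [(np.int32(1429), [220, 180, 60, 60], [251.8, 209.6])]
side round cap [(np.int32(247), [323, 235, 16, 19], [330.8, 244.4])]
  body [(np.int32(595), [314, 250, 32, 31], [329.3, 264.8])]
side flat cap [(np.int32(42), [265, 136, 11, 11], [271.6, 140.5])]
  body [(np.int32(365), [262, 147, 19, 30], [270.6, 160.4])]
side ring [(np.int32(370), [190, 133, 32, 27], [208.2, 146.2])]
side mug [(np.int32(1572), [267, 170, 43, 51], [284.8, 194.1])]
```

View pics/z1.png

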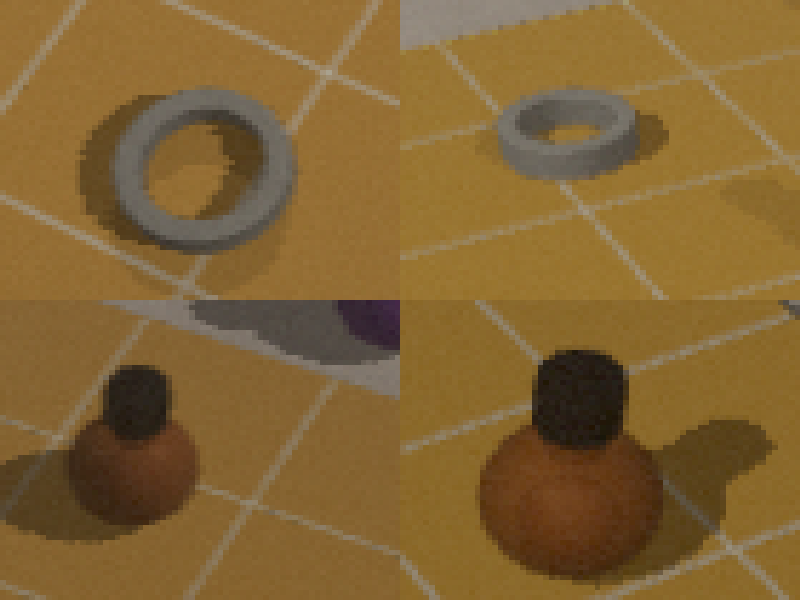

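The crops show the ring's silhouette centred at about scene (205.6,343.9) and side (209.5,146.7). The ball is centred at about scene (303.3,153.6) and side (329.8,264.3).

Run:
```python
from h import *
S=dict(np.load("pics/scene0.npz"));D=dict(np.load("pics/side0.npz"))
for k,a,b,z in (("ring mid",(205.6,343.9),(209.5,146.7),.04),("ball",(303.3,153.6),(329.8,264.3),.062),("rcap",(303.5,140.7),(330.8,244.2),.115),("flat cap",(207.2,238.7),(271.,141),.127),("flat body",(211.5,253.3),(270.6,160.4),.06),("mug",(256,211),(284.8,194.6),.072)):
    x,r=tri(S,a,D,b); print(k,x.round(4),np.round(r,1),onz(S,a,z).round(4),onz(D,b,z).round(4))
```

```text
ring mid [ 0.5726 -0.2715  0.0395] [2.1 2.1] [ 0.5749 -0.272   0.04  ] [ 0.5705 -0.2714  0.04  ]
ball [0.5384 0.2879 0.0612] [2.5 2.5] [0.5413 0.2862 0.062 ] [0.536  0.2881 0.062 ]
rcap [0.5379 0.2863 0.1146] [1.8 1.8] [0.5399 0.2851 0.115 ] [0.5361 0.2863 0.115 ]
flat cap [ 0.4736 -0.0841  0.1265] [1.9 1.9] [ 0.4758 -0.0849  0.127 ] [ 0.4717 -0.0843  0.127 ]
flat body [ 0.4768 -0.0877  0.0673] [4. 4.] [ 0.4783 -0.0861  0.06  ] [ 0.4671 -0.0993  0.06  ]
mug [0.5159 0.0609 0.0724] [3.3 3.3] [0.5192 0.0599 0.072 ] [0.5119 0.0595 0.072 ]
```

Both heights match expectations: ball 0.061 against 0.062, and ring mid 0.0395 against 0.040. I'll swing out via the ring side towards the bottle, taking wrist looks on the way.

```bash
python3 -m inch '{"dp":[[-1,-6,-11],[-2,-12,-21],[-2,-15,-26],[-2,-15,-26],[-2,-15,-26],[-2,-15,-26],[-2,-15,-26],[-2,-15,-26],[-2,-15,-26],[-2,-15,-26],[-2,-15,-26],[-2,-15,-26],[-2,-15,-26],[-2,-15,-26],[-2,-15,-26],[-2,-15,-26],[-1,-12,-20],[0,-6,-10],[0,0,0],[0,0,0]],"yaw":[0,0,0,0,0,0,0,0,0,0,0,0,0,0,0,0,0,0,0,0]}' 87
python3 - <<'E'
from rig import bot
import cv2, numpy as np
s=bot.read_state(); print({k:np.round(s[k],4).tolist() for k in("time_s","position","tcp_rot","joint_positions","force")})
c=bot.capture("wrist"); cv2.imwrite("pics/w1.png",c["color"][:,:,::-1]); np.savez("pics/w1.npz",**c)
E
```

```text
time_s: 1.82
position: [0.519, -0.2348, 0.2653]
tcp_rot: [[-0.001, 0.299, -0.954], [-0.0, -0.954, -0.299], [-1.0, -0.0, 0.001]]
force: [0.1, 0.2, -0.2]
opening: 0.999
{'time_s': 1.8167, 'position': [0.519, -0.2348, 0.2653], 'tcp_rot': [[-0.0012, 0.2987, -0.9543], [-0.0002, -0.9543, -0.2987], [-1.0, -0.0002, 0.0012]], 'joint_positions': [-35.5481, 23.8965, 88.0127, -0.0511, 68.1389, 37.0887], 'force': [0.0508, 0.1801, -0.2493]}
```

View pics/w1.png

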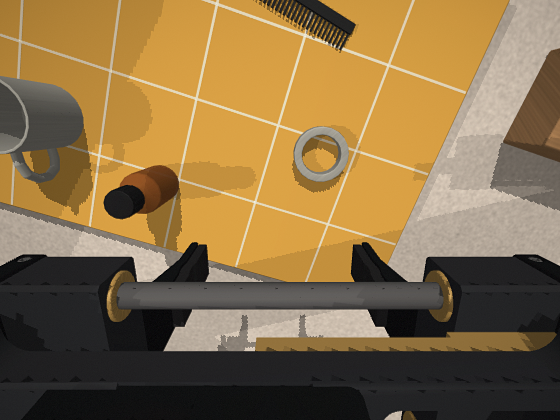

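The wrist view shows the ring at about (321,154), the flat bottle's cap at (124,202) and the mug at far left.

```bash
python3 -m inch '{"dp":[[0,-10,-2],[0,-20,-5],[0,-30,-8],[0,-30,-8],[0,-30,-8],[0,-30,-8],[0,-30,-8],[0,-30,-8],[0,-30,-8],[0,-30,-8],[0,-30,-8],[0,-30,-8],[0,-30,-8],[0,-30,-8],[0,-30,-7],[0,-30,-7],[0,-30,-7],[0,-18,-3],[0,-10,0],[0,0,0]],"yaw":[0,0,0,0,0,0,0,0,0,0,0,0,0,0,0,0,0,0,0,0]}' 87
python3 - <<'E'
from rig import bot
from h import *
s=bot.read_state(); print({k:np.round(s[k],4).tolist() for k in("time_s","position","tcp_rot","joint_positions","qvel")})
c=bot.capture("wrist"); cv2.imwrite("pics/w2.png",c["color"][:,:,::-1]); np.savez("pics/w2.npz",**c)
W=dict(np.load("pics/w1.npz"))
b,m=blobs(W,(285,120,355,190),(0,0,60),(180,70,255)); print(b)
for z in(.04,.05): print(onz(W,(321,154),z))
E
```

```text
time_s: 3.53
position: [0.4887, 0.2883, 0.2653]
tcp_rot: [[-0.001, 0.298, -0.954], [-0.0, -0.954, -0.298], [-1.0, -0.0, 0.001]]
force: [0.2, 0.5, 0.3]
opening: 0.998
{'time_s': 3.5333, 'position': [0.4887, 0.2883, 0.2653], 'tcp_rot': [[-0.001, 0.2985, -0.9544], [-0.0, -0.9544, -0.2985], [-1.0, -0.0003, 0.0009]], 'joint_positions': [19.2486, 23.7095, 88.3324, 0.0201, 68.0116, 91.8745], 'qvel': [-2.3747, -0.3448, 0.8501, -1.748, -0.0509, -1.4537]}
[(np.int32(1464), [285, 126, 70, 64], [322.3, 153.6])]
[ 0.57262738 -0.27412673  0.04      ]
[ 0.57322499 -0.27248407  0.05      ]
```

View pics/w2.png

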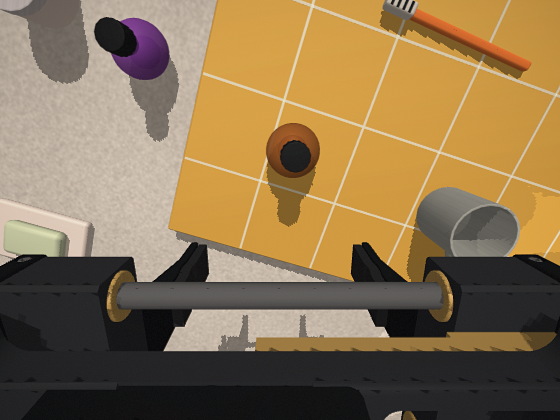

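The wrist view shows the amber bottle's ball at about (293,151) with its cap top at (295,155), clear of the purple look-alike at (140,45).

Run:
```python
from h import *
c=dict(np.load("pics/w2.npz"));W=dict(np.load("pics/w1.npz"))
b,m=blobs(c,(262,120,325,180),(0,0,0),(180,255,40)); print(b)
i=max(b,key=lambda t:t[0]); bb=i[1]; u=(bb[0]+bb[2]/2-.5,bb[1]+bb[3]/2-.5)
print("cap",u,onz(c,u,.128),onz(c,i[2],.122))
b,m=blobs(c,(262,120,325,180),(0,120,46),(14,255,200)); print(b)
bb=max(b,key=lambda t:t[0])[1]; u=(bb[0]+bb[2]/2-.5,bb[1]+bb[3]/2-.5); print("ball",u,onz(c,u,.062))
# ring: grey (low sat) in w1, ellipse
hsv=cv2.cvtColor(W["color"],cv2.COLOR_RGB2HSV)[115:195,280:365]
m=cv2.inRange(hsv,np.array([0,0,60]),np.array([180,90,255]))
n,l,st,ce=cv2.connectedComponentsWithStats(m);k=1+st[1:,4].argmax()
cs,_=cv2.findContours((l==k).astype(np.uint8),cv2.RETR_CCOMP,cv2.CHAIN_APPROX_NONE)
for q in cs:
    if len(q)>20:
        e=cv2.fitEllipse(q);u=np.array(e[0])+[280,115];print("ell",u,e[1],onz(W,u,.04),onz(W,u,.05))
```

```text
[(np.int32(728), [280, 140, 31, 32], [294.9, 156.1])]
cap (295.0, 155.5) [0.53869848 0.28702757 0.128     ] [0.53756791 0.28644448 0.122     ]
[(np.int32(1519), [266, 123, 54, 55], [291.3, 147.0])]
ball (292.5, 150.0) [0.53799758 0.28643364 0.062     ]
ell [323.77228928 150.10136795] (70.4765853881836, 73.58820343017578) [ 0.5782396  -0.27583059  0.04      ] [ 0.57868856 -0.2741428   0.05      ]
ell [319.10388947 154.89165115] (34.030677795410156, 38.049346923828125) [ 0.57086295 -0.27220965  0.04      ] [ 0.5715073  -0.27061777  0.05      ]
ell [325.85432053 137.66568184] (5.581690311431885, 22.31103515625) [ 0.59335923 -0.2731428   0.04      ] [ 0.59340772 -0.2715262   0.05      ]
```

Cap and ball agree at (0.538, 0.2866). Next I move over the bottle and descend.

```bash
python3 -m inch '{"dp":[[4,2,-6],[6,5,-14],[8,5,-14],[10,4,-9],[16,0.3,-3.5],[18,0,0],[18,0,0],[16,0,0],[12,0,0],[10,0,0],[6,0,0],[0,0,0],[0,0,0]],"yaw":[0,0,0,0,0,0,0,0,0,0,0,0,0]}' 87
python3 - <<'E'
from rig import bot
from h import *
s=bot.read_state(); print({k:np.round(s[k],4).tolist() for k in("time_s","position","force")})
c=bot.capture("wrist"); cv2.imwrite("pics/w3.png",c["color"][:,:,::-1]); np.savez("pics/w3.npz",**c)
b,m=blobs(c,(230,130,330,290),(0,120,46),(14,255,200)); print(b)
E
```

```text
time_s: 4.67
position: [0.5394, 0.2855, 0.1413]
tcp_rot: [[-0.0, 0.297, -0.955], [-0.0, -0.955, -0.297], [-1.0, 0.0, 0.0]]
force: [0.7, 0.1, -0.0]
opening: 1.0
{'time_s': 4.6667, 'position': [0.5394, 0.2855, 0.1413], 'force': [0.7148, 0.1462, -0.0499]}
[(np.int32(3200), [238, 185, 77, 69], [276.1, 214.3])]
```

View pics/w3.png

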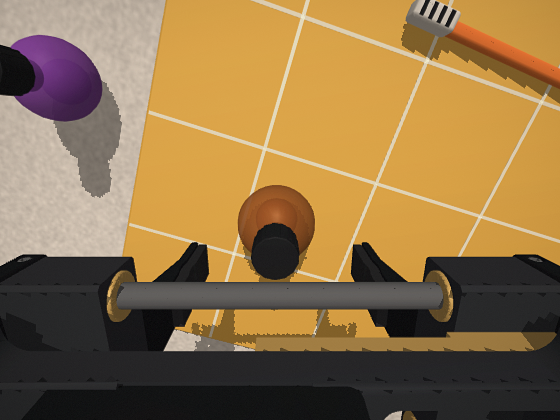

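The bottle is straight ahead, with its cap at (275,251). It sits about 2 mm towards tool −y of the finger centre at column 279.5.

```bash
python3 -m inch '{"dp":[[4,-2,1],[8,0,0],[8,0,0],[7,0,0],[4,0,0],[1.5,0,0],[0,0,0],[0,0,0]],"yaw":[0,0,0,0,0,0,0,0]}' 87; python3 -m inch '{"dp":[[0,0,0],[0,0,0],[0,0,0],[0,0,0],[0,0,0],[0,0,0],[0,0,0],[0,0,0],[0,0,0],[0,0,0]],"yaw":[0,0,0,0,0,0,0,0,0,0]}' 22
python3 - <<'E'
from rig import bot
from h import *
for n in("wrist","side"):
  c=bot.capture(n); cv2.imwrite(f"pics/{n}4.png",c["color"][:,:,::-1])
E
```

```text
time_s: 5.38
position: [0.5375, 0.2875, 0.1089]
tcp_rot: [[-0.0, 0.297, -0.955], [0.0, -0.955, -0.297], [-1.0, -0.0, 0.0]]
force: [-0.4, 0.1, -0.4]
opening: 0.999
time_s: 6.22
position: [0.5374, 0.2874, 0.109]
tcp_rot: [[0.0, 0.297, -0.955], [-0.0, -0.955, -0.297], [-1.0, 0.0, 0.0]]
force: [-0.2, -0.0, -0.6]
opening: 0.333
```

View pics/side4.png

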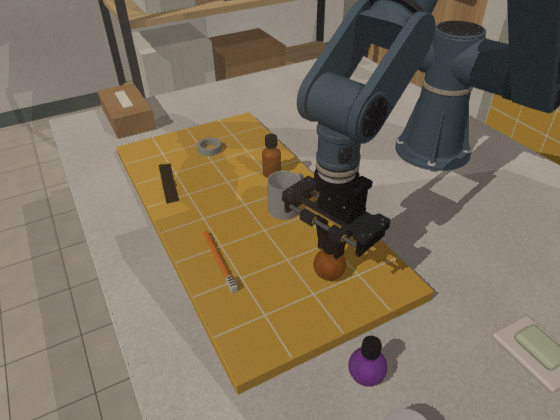

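View pics/wrist4.png

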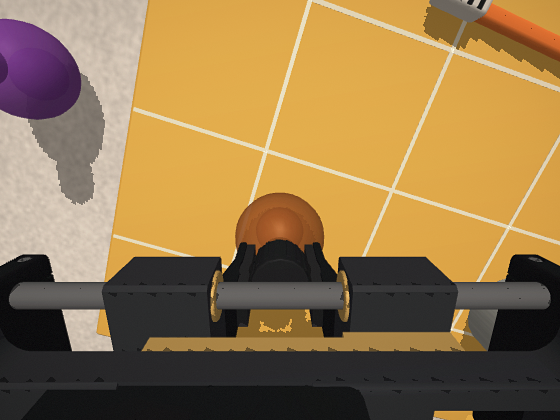

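Both views show the fingers closed on the cap, with opening 29 mm and the bottle upright. Lifting.

```bash
python3 -m inch '{"dp":[[0,0,0],[0,0,0],[-2,0,0],[-4,0,0],[-8,0,0],[-12,0,0],[-15,0,0],[-15,0,0],[-15,0,0],[-15,0,0],[-15,0,0],[-15,0,0],[-12,0,0],[-10,0,0],[-6,0,0],[-4,0,0],[-2,0,0],[0,0,0],[0,0,0]],"yaw":[0,0,0,0,0,0,0,0,0,0,0,0,0,0,0,0,0,0,0]}' 0
python3 - <<'E'
from rig import bot
from h import *
for n in("wrist","scene"):
  c=bot.capture(n); cv2.imwrite(f"pics/{n}5.png",c["color"][:,:,::-1])
E
```

```text
time_s: 7.9
position: [0.537, 0.2873, 0.2584]
tcp_rot: [[-0.001, 0.297, -0.955], [-0.0, -0.955, -0.297], [-1.0, -0.0, 0.001]]
force: [-0.7, -0.3, -1.3]
opening: 0.334
```

View pics/scene5.png

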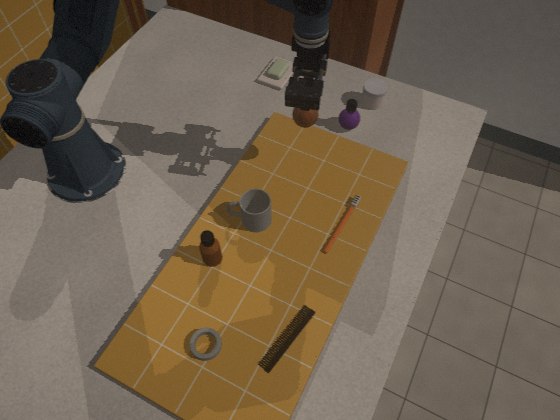

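View pics/wrist5.png

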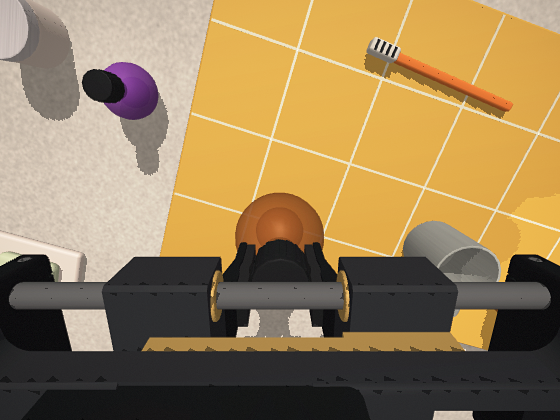

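The bottle is lifted and unchanged in the grip. Scene view: it hangs at (306,117), and the mug and flat bottle have not moved. Carrying to the ring.

```bash
python3 -m inch '{"dp":[[0,4,1],[0,10,3],[0,18,6],[0,25,8],[0,30,10],[0,34,11],[0,34,11],[0,34,11],[0,34,11],[0,34,11],[0,34,11],[0,34,11],[0,34,11],[0,34,11],[0,34,11],[0,30,10],[0,25,8],[0,18,6],[0,12,4],[0,8,3]],"yaw":[0,0,0,0,0,0,0,0,0,0,0,0,0,0,0,0,0,0,0,0]}' 0;  python3 -m inch '{"dp":[[0,3,1],[0,0,0],[0,0,0]],"yaw":[0,0,0]}' 0
python3 - <<'E'
from rig import bot
from h import *
for n in("wrist","scene"):
  c=bot.capture(n); cv2.imwrite(f"pics/{n}6.png",c["color"][:,:,::-1]); np.savez(f"pics/{n}6.npz",**c)
E
```

```text
time_s: 9.67
position: [0.5299, -0.2613, 0.2588]
tcp_rot: [[-0.0, 0.295, -0.955], [-0.0, -0.955, -0.295], [-1.0, 0.0, 0.0]]
force: [0.2, 0.2, -2.7]
opening: 0.336
time_s: 9.92
position: [0.5303, -0.2614, 0.2589]
tcp_rot: [[-0.001, 0.298, -0.955], [0.001, -0.955, -0.298], [-1.0, -0.001, 0.0]]
force: [-0.4, 0.5, -2.0]
opening: 0.333
```

View pics/wrist6.png

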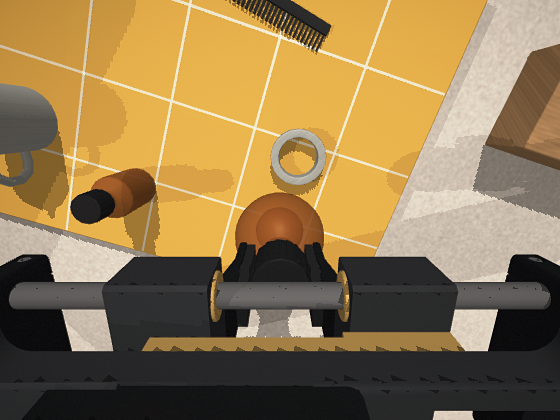

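View pics/scene6.png

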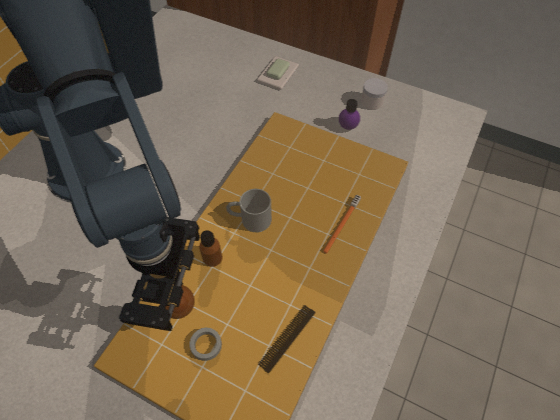

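Wrist view shows the ring unobstructed at (298,157). The held ball is centred at about column 279.5, straight below the fingers.

Run:
```python
from h import *
for f,R in(("wrist6",(262,120,336,192)),("w1",(285,120,357,188))):
  W=dict(np.load(f"pics/{f}.npz")); u0,v0,u1,v1=R
  hsv=cv2.cvtColor(W["color"],cv2.COLOR_RGB2HSV)[v0:v1,u0:u1]
  m=cv2.inRange(hsv,np.array([0,0,40]),np.array([180,75,255]))
  m=cv2.morphologyEx(m,cv2.MORPH_OPEN,np.ones((2,2),np.uint8))
  n,l,st,ce=cv2.connectedComponentsWithStats(m);k=1+st[1:,4].argmax();print(f,st[k])
  cs,h=cv2.findContours((l==k).astype(np.uint8),cv2.RETR_CCOMP,cv2.CHAIN_APPROX_NONE)
  for q,hh in zip(cs,h[0]):
    if len(q)>30:
        e=cv2.fitEllipse(q);u=np.array(e[0])+[u0,v0];print(hh[3]<0 and"outer" or"hole",u.round(1),np.round(e[1],1),onz(W,u,.04).round(4),onz(W,u,.05).round(4))
        if hh[3]<0: b=cv2.boundingRect(q);u=(b[0]+b[2]/2-.5+u0,b[1]+b[3]/2-.5+v0);print("bbox",u,b,onz(W,u,.04).round(4))
  cv2.imwrite(f"pics/m_{f}.png",cv2.resize(np.hstack([W["color"][v0:v1,u0:u1,::-1],cv2.cvtColor((l==k).astype(np.uint8)*255,cv2.COLOR_GRAY2BGR)]),None,fx=5,fy=5,interpolation=cv2.INTER_NEAREST))
W=dict(np.load("pics/wrist6.npz")); print("ball",onz(W,(279.5,237),.259-.077+.032))
```

```text
wrist6 [   0   10   74   62 1470]
outer [299.2 157.1] [53.1 71.5] [ 0.5727 -0.2748  0.04  ] [ 0.5736 -0.2738  0.05  ]
bbox (298.5, 160.5) (0, 10, 74, 62) [ 0.5685 -0.2752  0.04  ]
hole [298.3 157. ] [37.6 39.2] [ 0.5725 -0.2737  0.04  ] [ 0.5734 -0.2727  0.05  ]
w1 [   0    8   72   55 1418]
outer [320.4 153.1] [52.6 67. ] [ 0.5735 -0.273   0.04  ] [ 0.5741 -0.2714  0.05  ]
bbox (320.5, 155.0) (0, 8, 72, 55) [ 0.5713 -0.2739  0.04  ]
hole [320.2 155.8] [34.1 38.3] [ 0.5701 -0.2739  0.04  ] [ 0.5708 -0.2723  0.05  ]
hole [326.8 138.8] [ 6.  21.9] [ 0.5925 -0.2747  0.04  ] [ 0.5925 -0.2731  0.05  ]
ball [ 0.53032902 -0.26236812  0.214     ]
```

View pics/m_wrist6.png

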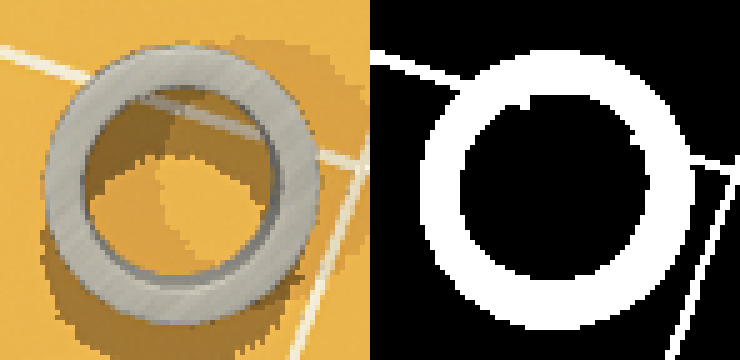

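The ring reads (0.573, -0.273) by wrist and (0.5726, -0.2715) by the fixed cameras, which is close enough. Seated TCP height should be about 0.118. I move above it and descend to 0.13.

```bash
python3 -m inch '{"dp":[[0,2,-3],[0,4,-7],[0,6,-9],[0,5,-9],[2,4,-6],[6,1.5,-3],[10,0,0],[14,0,0],[16,0,0],[16,0,0],[16,0,0],[14,0,0],[12,0,0],[9,0,0],[7,0,0],[5,0,0],[2,0,0],[0,0,0],[0,0,0],[0,0,0]],"yaw":[0,0,0,0,0,0,0,0,0,0,0,0,0,0,0,0,0,0,0,0]}' 0
python3 - <<'E'
from rig import bot
from h import *
for n in("wrist","side","scene"):
  c=bot.capture(n); cv2.imwrite(f"pics/{n}7.png",c["color"][:,:,::-1]); np.savez(f"pics/{n}7.npz",**c)
S=cv2.imread("pics/scene7.png")[280:370,150:270];D=cv2.imread("pics/side7.png")[90:180,150:270]
cv2.imwrite("pics/z7.png",np.hstack([cv2.resize(x,(400,300),interpolation=cv2.INTER_CUBIC) for x in(S,D)]))
E
```

```text
time_s: 11.68
position: [0.573, -0.2733, 0.1308]
tcp_rot: [[0.001, 0.297, -0.955], [-0.001, -0.955, -0.297], [-1.0, 0.001, -0.001]]
force: [0.3, 0.2, -2.1]
opening: 0.339
```

View pics/wrist7.png

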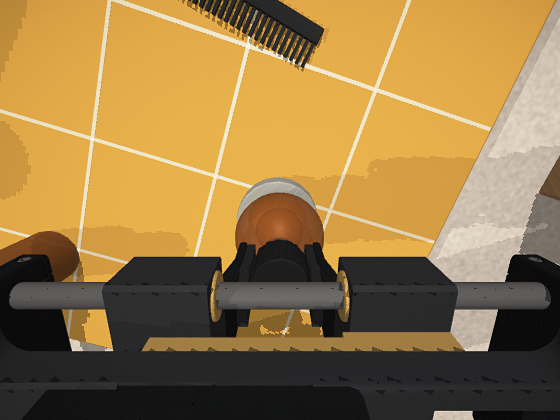

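View pics/z7.png

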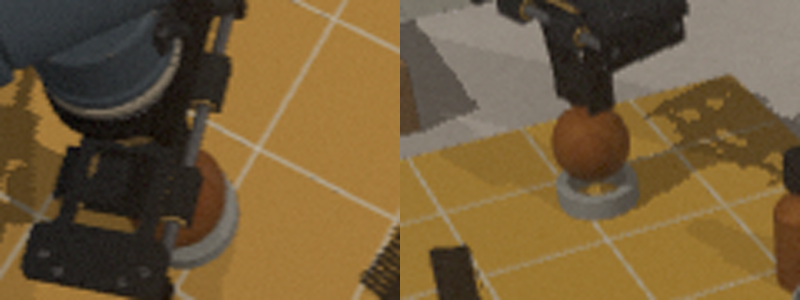

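Wrist view shows the ring peeking out just ahead of the ball at rows 178–215. The side crop shows the ball above the ring, possibly a little left of centre, so I'll quantify that.

Run:
```python
from h import *
D=dict(np.load("pics/side7.npz"));D0=dict(np.load("pics/side0.npz"));S=dict(np.load("pics/scene7.npz"));S0=dict(np.load("pics/scene0.npz"));W=dict(np.load("pics/wrist7.npz"))
def proj(c,p):
    T=np.linalg.inv(c["pose"]);q=c["intrinsics"]@(T[:3,:3]@p+T[:3,3]);return (q[:2]/q[2]).round(1)
b,_=blobs(D,(180,110,250,160),(0,120,46),(14,255,200));print("ball side",b)
ball=np.array([.573,-.2733,.0535+.032]); ring=np.array([.5726,-.2715,.04])
print("expect ball side",proj(D,ball),"ring",proj(D,ring),"vert shift",proj(D,np.array([*ring[:2],.0855]))-proj(D,ring))
print("px/mm x",proj(D,ring+[.01,0,0])-proj(D,ring),"y",proj(D,ring+[0,.01,0])-proj(D,ring))
hsv=cv2.cvtColor(D0["color"],cv2.COLOR_RGB2HSV)[130:162,190:230];print("sat row145",hsv[15,:,1].tolist())
hsv=cv2.cvtColor(D["color"],cv2.COLOR_RGB2HSV)[130:162,190:230];print("row149 now",hsv[19,:,1].tolist())
t=[cv2.resize(x,(400,360),interpolation=cv2.INTER_NEAREST) for x in(D["color"][115:160,185:235,::-1],W["color"][160:260,225:336,::-1])]
cv2.imwrite("pics/z8.png",np.hstack(t))
```

```text
ball side [(np.int32(349), [196, 121, 22, 23], [206.2, 132.1])]
expect ball side [206.5 132.3] ring [208.8 146.9] vert shift [ -1.9 -14.4]
px/mm x [-3.4  0.9] y [1.3 1.7]
sat row145 [137, 147, 113, 112, 75, 125, 100, 34, 33, 32, 42, 50, 44, 51, 63, 61, 85, 141, 145, 143, 161, 157, 159, 139, 104, 57, 35, 33, 32, 34, 48, 130, 175, 159, 175, 169, 179, 170, 171, 176]
row149 now [173, 171, 171, 173, 175, 166, 168, 119, 34, 32, 29, 31, 34, 34, 32, 31, 27, 32, 30, 34, 33, 30, 31, 37, 33, 42, 42, 46, 46, 43, 48, 109, 179, 176, 181, 175, 178, 171, 180, 177]
```

View pics/z8.png

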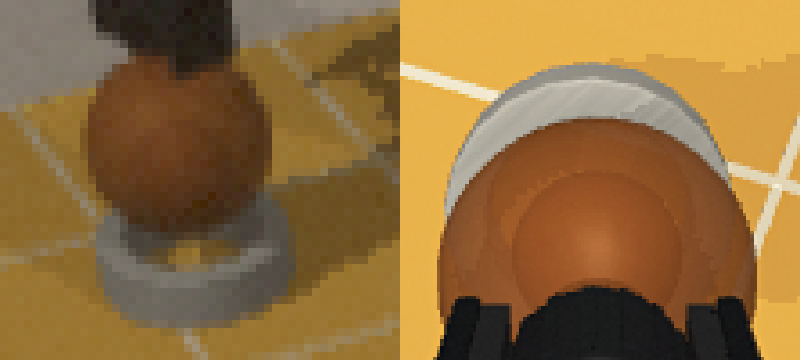

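The side view offset agrees with the expected perspective to within about 1 mm. The wrist view puts the ring about 2 mm towards tool −y, matching the fixed-camera estimate, so I shift −2 in y and descend slowly.

```bash
python3 -m inch '{"dp":[[0,-1,0],[0,-1,0],[2,0,0],[2,0,0],[2,0,0],[2,0,0],[1,0,0],[1,0,0],[0,0,0],[0,0,0],[0,0,0]],"yaw":[0,0,0,0,0,0,0,0,0,0,0]}' 0;python3 -m inch '{"dp":[[0.5,0,0],[0.5,0,0],[0.5,0,0],[0,0,0],[0,0,0]],"yaw":[0,0,0,0,0]}' 0
```

```text
time_s: 12.75
position: [0.572, -0.2711, 0.1201]
tcp_rot: [[0.0, 0.297, -0.955], [-0.0, -0.955, -0.297], [-1.0, 0.0, -0.0]]
force: [0.5, 0.5, -2.5]
opening: 0.338
time_s: 13.17
position: [0.5721, -0.2712, 0.1187]
tcp_rot: [[0.0, 0.297, -0.955], [-0.0, -0.955, -0.297], [-1.0, 0.0, -0.0]]
force: [-0.2, 0.3, -1.2]
opening: 0.338
```

```bash
python3 -m inch '{"dp":[[0.5,0,0],[0,0,0],[0,0,0],[0,0,0]],"yaw":[0,0,0,0]}' 0;python3 -m inch '{"dp":[[0.5,0,0],[0,0,0],[0,0,0],[0,0,0]],"yaw":[0,0,0,0]}' 0
```

```text
time_s: 13.5
position: [0.5723, -0.2713, 0.1183]
tcp_rot: [[0.001, 0.297, -0.955], [-0.001, -0.955, -0.297], [-1.0, 0.001, -0.001]]
force: [0.9, -0.3, 0.1]
opening: 0.337
time_s: 13.83
position: [0.5724, -0.2713, 0.118]
tcp_rot: [[0.001, 0.297, -0.955], [-0.001, -0.955, -0.297], [-1.0, 0.001, -0.001]]
force: [0.5, -1.3, 1.5]
opening: 0.338
```

Contact came right at the expected 0.118, and the wrist load went from −2.5 to +1.5 N. A look before release.

Run:
```python
from rig import bot
from h import *
t=[]
for n,(u0,v0,u1,v1) in(("side",(185,110,245,164)),("wrist",(220,150,340,258))):
  c=bot.capture(n)["color"]; cv2.imwrite(f"pics/{n}9.png",c[:,:,::-1]); t.append(cv2.resize(c[v0:v1,u0:u1,::-1],(400,360),interpolation=cv2.INTER_NEAREST))
cv2.imwrite("pics/z9.png",np.hstack(t))
```

```text
(no output)
```

View pics/z9.png

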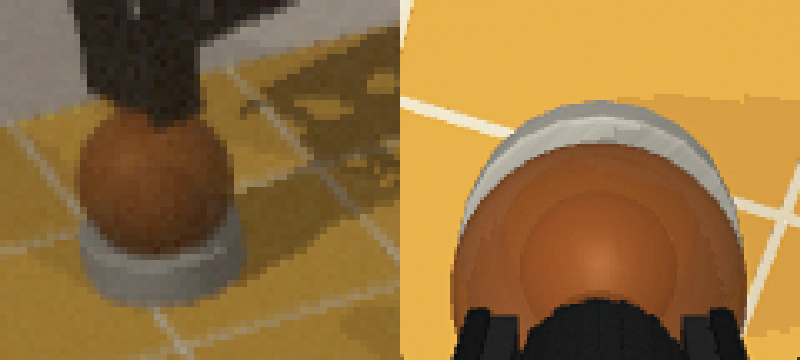

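The ball sits centred in the ring. Releasing in stages.

```bash
python3 -m inch '{"dp":[[0,0,0],[0,0,0],[0,0,0],[0,0,0],[0,0,0],[0,0,0]],"yaw":[0,0,0,0,0,0]}' 34; python3 -m inch '{"dp":[[0,0,0],[0,0,0],[0,0,0],[0,0,0],[0,0,0],[0,0,0],[0,0,0],[0,0,0],[0,0,0],[0,0,0]],"yaw":[0,0,0,0,0,0,0,0,0,0]}' 70;  python3 - <<'E'
from rig import bot
from h import *
c=bot.capture("wrist")["color"]; cv2.imwrite("pics/w10.png",c[:,:,::-1])
E
```

```text
time_s: 14.43
position: [0.5716, -0.2708, 0.1173]
tcp_rot: [[-0.001, 0.297, -0.955], [0.001, -0.955, -0.297], [-1.0, -0.001, 0.001]]
force: [0.6, 0.5, 0.4]
opening: 0.393
time_s: 15.27
position: [0.572, -0.271, 0.1175]
tcp_rot: [[0.0, 0.297, -0.955], [-0.0, -0.955, -0.297], [-1.0, 0.0, -0.0]]
force: [-0.6, -0.1, -0.1]
opening: 0.804
```

View pics/w10.png

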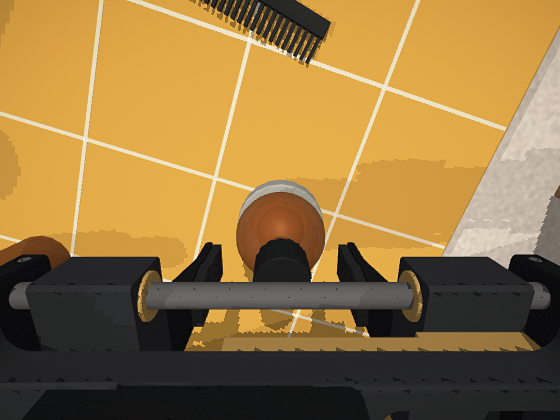

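The bottle stays upright in the ring (cap at (282,262), midway between the fingers). Retreating upward, then back.

```bash
python3 -m inch '{"dp":[[-2,0,0],[-5,0,0],[-10,0,0],[-14,0,0],[-16,0,0],[-16,0,0],[-16,0,0],[-16,0,0],[-16,0,0],[-14,0,8],[-10,0,14],[-5,0,20],[0,0,24],[0,0,20],[0,0,14],[0,0,6],[0,0,0],[0,0,0]],"yaw":[0,0,0,0,0,0,0,0,0,0,0,0,0,0,0,0,0,0]}' 70
python3 - <<'E'
from rig import bot
from h import *
C={}
for n in("scene","side","wrist"):
  C[n]=bot.capture(n); cv2.imwrite(f"pics/{n}11.png",C[n]["color"][:,:,::-1])
E
```

```text
time_s: 16.82
position: [0.4708, -0.3028, 0.2578]
tcp_rot: [[0.001, 0.296, -0.955], [-0.0, -0.955, -0.296], [-1.0, 0.0, -0.001]]
force: [0.2, -0.2, 1.0]
opening: 0.807
```

View pics/scene11.png

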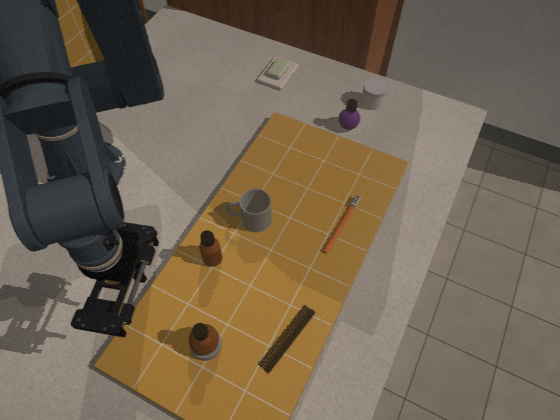

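View pics/side11.png

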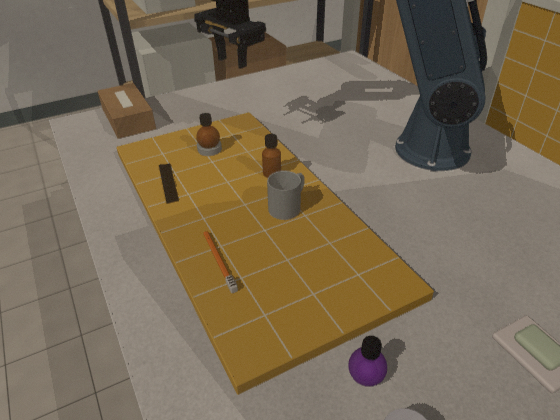

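View pics/wrist11.png

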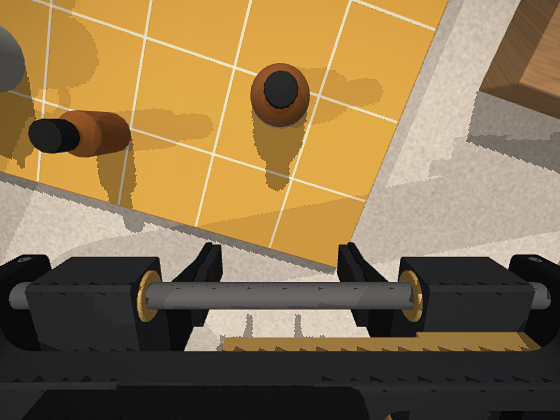

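All views show the bottle standing in the ring (scene (204,340), side (208,136)), with the mug and flat bottle unmoved. A quick uprightness check, then hand in.

Run:
```python
from rig import bot
from h import *
c=bot.capture("scene");d=bot.capture("side")
P={}
for n,a,b,lo,hi in(("cap",(185,315,225,365),(195,108,220,132),(0,0,0),(180,255,45)),("ball",(185,315,225,365),(190,110,225,158),(0,120,46),(14,255,200))):
    u=[]
    for cc,bx in((c,a),(d,b)):
        t=max(blobs(cc,bx,lo,hi)[0],key=lambda t:t[0]); bb=t[1];u.append(t[2] if n=="cap" else (bb[0]+bb[2]/2-.5,bb[1]+bb[3]-.5-bb[2]/2)); print(n,t)
    P[n],r=tri(c,u[0],d,u[1]);print(n,P[n].round(4),np.round(r,1))
s=bot.read_state();print(s["time_s"],np.round(s["force"],2))
print(bot.hand_in())
```

```text
cap (np.int32(189), [193, 323, 15, 18], [199.6, 331.5])
cap (np.int32(45), [200, 114, 11, 11], [205.0, 119.8])
cap [ 0.5736 -0.2723  0.1237] [0.5 0.5]
ball (np.int32(480), [189, 324, 30, 31], [205.2, 341.7])
ball (np.int32(344), [197, 125, 22, 23], [207.3, 136.0])
ball [ 0.5736 -0.2721  0.0724] [1.4 1.4]
17.0667 [-0.11  0.39  0.75]
the job is handed in; nothing more can be done
None
```

I gripped the amber round bottle by its cap, carried it over the mug and flat bottle, and set it down in the steel ring. It was lowered in about 0.5 mm steps until the weight came off, released in stages, and the arm then backed away. I handed the job in at 17.1 s, within the 46 s limit.

- **Upright:** after release, the cap measured (0.574, -0.272, 0.124) and the ball centre (0.574, -0.272, 0.072). The bottle is upright, and the ball centre is within about 2 mm of its expected seated height of 0.071.
- **Bystanders:** the mug and flat bottle looked unmoved in the last pictures. I compared them by eye and did not re-measure them.
- **Ring position:** the wrist and fixed cameras disagreed by 1–2 mm. I corrected this with a 2 mm shift just before setting down. No check failed.

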